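Pin the clamshell press shut and hold it

TASK

Fold down the open lid of the small clamshell press on the worktop, then pull the locking pin up out of its sprung parking socket and push it down through the hole in the lid's tongue into the hole below. The card slips lie on a sprung platen that lifts the lid again, so finish while still gripping the pin by its head and pressing it firmly down, so that its collar, and nothing but the pin, holds the lid fully shut: do not let go at the end. Leave the beaker, the flask, the vial and the tape roll where they stand.

Things in the scene. Friction and masses are not known exactly. Their poses are not given: they have to be found in the camera images.
- press: clamshell press fixed to the worktop: grey lower half 130 x 112 x 28 mm, clear lid plate with a bare aluminium tongue at its free end. Origin on the worktop under the middle of the lower half; +z up, +x from the pin hole to the hinge, +y along the hinge. Its front tongue (30 in x, 60 in y, 28 mm high) has the lower pin hole. Inside, card slips lie on a sprung platen
- press_hole (a point): centre of the mouth of the lower pin hole, on the top of the lower half, 28 mm above the worktop (50 mm in -x of the press's origin); axes as the press. Hole 12 mm in diameter, vertical, chamfered 1 mm, open right down to the worktop
- lid_hinge (a point): middle of the lid's hinge axis, 57 mm in +x of the press's origin, 32 mm up; turns with the lid: x from lid hole to hinge, z the lid's outward normal (up when shut). Lid 8 mm thick, mid-plane through the axis. Clear plate 10 to 89 mm from the axis, 110 wide, tongue 92 to 122 mm, 52 wide; outer face flat (push there), but for two 4 mm high trim ribs at y = +-46 mm
- lid_hole (a point): centre of the upper mouth of the 12 mm through hole in the lid's tongue, on its outer face, 107 mm from the hinge axis; axes as lid_hinge. With the lid shut it is 36 mm above the worktop, right over press_hole, the lid's underside on the lower half
- lid (a joint): opening angle of the lid, rad: 0 shut (hard stop), grows as the free end swings up; starts at 0.5 to 1.1. The stiff hinge (0.1 N m friction) keeps it where it is left, but below about 0.06 rad the platen lifts it: let go, it rests 0.05 to 0.12 rad open, where the pin still passes freely through both holes. About 8 N down at the lid hole shuts it
- pin: loose steel locking pin, 68 mm long; origin at its tip, +z up along it. Shaft 10 mm in diameter, 0 to 34 mm (foot tapered over 5 mm, groove at 15 to 22 mm); collar 26 mm in diameter, 34 to 38 mm; dark flat head, 38 to 68 mm, 26 mm wide in x, 14 mm thick in y: grip it across y. About 60 g. At first it stands in the socket, collar on the socket's top, tip 2 mm above the worktop
- pin_collar (a point): centre of the underside of the pin's collar, 34 mm above its tip; axes as the pin
- socket: parking socket of the pin: grey block 56 x 56 x 36 mm fixed to the worktop, small steel spring plungers in two sides (62 mm over them); origin under its centre, +z up. Vertical 12 mm bore, where two sprung noses catch the pin's groove: about 5 to 10 N pulls the pin straight up, the catch gives way within 5 mm
- beaker: glass beaker 69 mm in diameter, 108 mm high, bystander; origin under its centre
- flask: stoppered conical flask 68 mm in diameter, 137 mm high, bystander; origin under its centre
- vial: sample vial 24 mm in diameter, 58 mm high, bystander; origin under its centre
- tape_roll: flat-lying roll of paper tape 72 mm in diameter, 24 mm high, bystander; origin under its centre
Mind the look-alikes: they are no part of the job. What is shaped like the pin but blue or red is not meant.

How it is judged (in metres and radians):
On the way, in this order (a step that is already met when the one before it is completed fails the run):
1. the lid is folded down onto the slips (open by less than 0.15 rad), the pin still parked in its socket (value of joint lid below 0.15 rad and z of pin in the frame of socket below 0.02 m), for 0.1 s.
2. the pin is pulled right up out of its socket, held by the fingers (z of pin in the frame of socket above 0.04 m and contact force between the fingers and pin above 1 N), for 0.1 s.
3. the pin is upright in the lid's hole and at least 5 mm into the lower hole (x of pin_collar in the frame of press_hole between -0.004 and 0.004 m and y of pin_collar in the frame of press_hole between -0.004 and 0.004 m and angle between pin's own z axis and vertical below 0.12 rad and z of pin in the frame of press_hole below -0.005 m and value of joint lid below 0.15 rad), for 0.1 s.
At the end, for the whole second after the job is handed in: the fingers still grip the pin; it stands upright (0.12 rad) through both holes, its collar seated on the lid (underside 4 to 11.5 mm above the lower mouth, 4 mm sideways), pressing with over 3 N; the lid is under 0.025 rad open; fingers and arm do not touch the press itself (x of pin_collar in the frame of press_hole between -0.004 and 0.004 m and y of pin_collar in the frame of press_hole between -0.004 and 0.004 m and angle between pin's own z axis and vertical below 0.12 rad and z of pin_collar in the frame of press_hole between 0.004 and 0.0115 m and value of joint lid below 0.025 rad and contact force between pin and press above 3 N and contact force between the fingers and pin above 1 N and contact force between each of the fingers, the arm and press below 0.5 N); the arm keeps its last pose, push and grip.
It fails at once if the beaker is disturbed (moved more than 20 mm or tipped) (distance of beaker from where it was at the start of the episode above 0.02 m or angle between beaker's own z axis and vertical above 0.4 rad).
It fails at once if the flask is disturbed (moved more than 20 mm or tipped) (distance of flask from where it was at the start of the episode above 0.02 m or angle between flask's own z axis and vertical above 0.4 rad).
It fails at once if the vial is disturbed (moved more than 20 mm or tipped) (distance of vial from where it was at the start of the episode above 0.02 m or angle between vial's own z axis and vertical above 0.4 rad).
It fails at once if the tape roll is disturbed (moved more than 20 mm or tipped) (distance of tape_roll from where it was at the start of the episode above 0.02 m or angle between tape_roll's own z axis and vertical above 0.4 rad).
It also fails if it takes over 51 s, if anything falls off the work surface, if the arm or the gripper's body presses on something with over 40 N, if the wrist force passes 120 N, or if a joint passes its speed limit or range.

ROBOT

A 6-joint arm with a two-finger parallel gripper is mounted at the origin on a cart in front of the work surface, level with it; the furniture and walls round the work are solid. World frame = base frame: x ahead of the robot, y to its left, z up, the work surface at z = 0. Lengths are in mm, angles in rad, forces in N, time in s.
With the tool pointing down it reaches from about 275 to 725 mm from the base axis. Payload 15.9 kg.
Tool frame: the origin (TCP) lies between the finger pads; the fingertips stand 22 mm ahead of it and the grasp point (between the pads) lies 3 mm ahead of it; z points along the fingers, y is the direction in which the jaws open and shut (so a half turn about z gives the same grasp; the last joint's range is limited). The gripper opens to 85 mm and grips with 20 to 120 N. Pads are 22 mm wide; open, the fingers measure 114 mm over their backs; the gripper's body (76 mm by 85 mm) begins 54 mm behind the grasp point. The pads swing forward as they close: fully open they stand 13 mm farther back than shut.
Start: joints at [1.279, 0.213, -0.034, 1.323, 0, 1.571], TCP at [143.832, 478.85, 216.306] pointing down, gripper open.
Joint ranges: [-2.98, 2.98], [-0.74, 1.72], [-1.14, 1.35], [-2.1, 2.04], [-1.57, 1.44], [-3.14, 3.14]. Speed limits (rad/s): [1.89, 1.89, 2.39, 2.57, 3.14, 3.14].

INTERFACE

Orientations are given as a unit quaternion [w, x, y, z].
In Python, from station import telemetry, cams, order gives the robot as it stands. The module is installed in compiled form; this text tells all that it offers.
- The arm moves only by the tool apply_moves, never from a script. Its argument "series" is a list of rows, each an object of numbers: "x", "y", "z": the shift along the tool's x, y, z in units of 30 mm (1.0 is 30 mm); "rx", "ry", "rz": the turn, a rotation vector about the tool's x, y, z in units of 5 degrees (1.0 is 5 degrees); "hand": the finger opening in mm, from 0 to 85.4. A call has 1 to 10 rows; each row shifts and turns the pose as measured when the row begins, along the tool's axes as they then stand; what a row does not reach is not made up. A row lasts 1/8 s, in which the tool goes at most 62.5 mm and 10.7 degrees, less where a joint would pass 70% of its speed; a pose out of reach is approached as far as the arm can. A call is refused whole if a number of a shift passes 1 or a number of a turn 1, either way. A call with a gripper value outside its range is refused whole. The fingers move at their own pace and stop on an object; the grip force is fixed at half the most. Time passes only in rows, so rows that do not move let the fingers close. It gives the time, the measured TCP pose, the force and the opening at its end, in the units of the state.
- telemetry.get_state(): the state, without advancing time (a new reading comes with each control period).
- cams.camera(name): name is "side" or "top"; returns the picture (384x512x3 uint8, red, green, blue); there is no depth.
- cams.get_calibration(name): a dict with "fx", "fy", "cx", "cy" (pixels), "world_from_camera" (4x4, takes a point from camera to world coordinates). Camera axes: x right, y down, z forward; pixel columns grow to the right and rows downward; lengths in mm; the calibration is good to about 2 mm. A picture is of the moment at which its call begins. get_calibration takes no time and is no camera call.
- order.sign_off(): hands the job in, once; it reports no verdict.
The state is a dict: "clock": time; "joint_positions": joint angles; "dq": joint speeds; "tau": joint torques, N m; "position": TCP position; "orientation": TCP orientation; "contact_force": force on the tool from outside, world axes, zero at the start; "wrist_torque": the same for the moment, N m; "opening": finger opening in mm.
Only numpy, scipy, OpenCV 4.12 (cv2) and the standard library are available. Lean on these libraries where they do the work, as an engineer would, in place of code of your own. Each camera call takes 0.05 s, during which the arm holds its last target.

## Working session

There is one attempt and no reset: what is moved stays moved. The work goes in short steps, Python scripts to look and compute and a tool call to move; the robot and the scene stay as the last step left them, time stands still between calls to the robot, and variables do not carry over. Pictures are saved under pics/ and viewed, and the job is handed in when it is done.

Besides the shell and the picture viewer there is one more tool, called after "Emit:" by a JSON object that holds its "op" and its "data", one argument or row to a line. apply_moves: Moves the arm, as the interface text tells. Its arguments: {"type":"object","properties":{"series":{"type":"array","items":{"type":"object","properties":{"x":{"type":"number"},"y":{"type":"number"},"z":{"type":"number"},"rx":{"type":"number"},"ry":{"type":"number"},"rz":{"type":"number"},"hand":{"type":"number"}}}}},"required":["series"]}

```bash
mkdir -p pics
python3 - <<'E'
from station import telemetry, cams
import cv2, json
for n in ("side","top"):
    im=cams.camera(n); cv2.imwrite(f"pics/{n}0.png",cv2.cvtColor(im,cv2.COLOR_RGB2BGR))
    c=cams.get_calibration(n); print(n,c)
print(telemetry.get_state())
E
```

```text
side {'fx': 424.5313281777034, 'fy': 424.5313281777034, 'cx': 257.8653233320648, 'cy': 185.60009899362097, 'world_from_camera': array([[-9.35691577e-01, -1.11217823e-01,  3.34831105e-01,
         6.19406290e+01],
       [-3.52578930e-01,  3.29759764e-01, -8.75754872e-01,
         1.10951359e+03],
       [-1.30142754e-02, -9.37490850e-01, -3.47766495e-01,
         5.11321821e+02],
       [ 0.00000000e+00,  0.00000000e+00,  0.00000000e+00,
         1.00000000e+00]])}
top {'fx': 397.53410546324176, 'fy': 397.53410546324176, 'cx': 266.78677668605025, 'cy': 198.6599932480881, 'world_from_camera': array([[ 2.51317878e-02, -9.90271386e-01,  1.36861151e-01,
         3.56249543e+02],
       [-9.99556069e-01, -2.70833743e-02, -1.24159382e-02,
        -9.00756405e+00],
       [ 1.60018101e-02, -1.36488359e-01, -9.90512428e-01,
         1.12312454e+03],
       [ 0.00000000e+00,  0.00000000e+00,  0.00000000e+00,
         1.00000000e+00]])}
{'clock': 0.1, 'joint_positions': array([ 1.27900075e+00,  2.13333985e-01, -3.49650819e-02,  1.32345939e+00,
       -5.72648556e-06,  1.57078077e+00]), 'dq': array([-0.00044888, -0.00327355,  0.0012488 ,  0.00031668, -0.0012507 ,
        0.00168224]), 'tau': array([ 2.78290863e-03, -6.87244678e+01,  4.87808633e+01,  1.21873099e-02,
        7.99857503e-05, -4.43596537e-05]), 'position': array([143.75418328, 478.58486953, 215.86453442]), 'orientation': array([-6.71087528e-05,  1.45373026e-01,  9.89376800e-01, -4.76371751e-04]), 'contact_force': array([-0.21103313,  0.63890768,  0.18363482]), 'wrist_torque': array([ 0.04458568, -0.00048023,  0.02417468]), 'opening': 85.21530758665668}
```

View pics/side0.png

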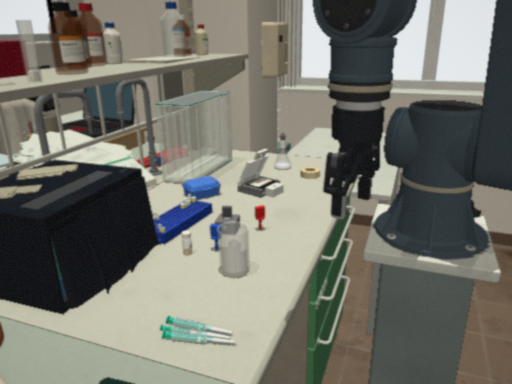

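View pics/top0.png

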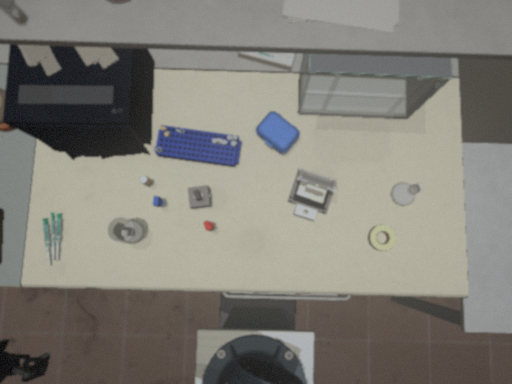

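Run:
```python
import cv2
t=cv2.imread("pics/top0.png"); s=cv2.imread("pics/side0.png")
cv2.imwrite("pics/t_press.png",cv2.resize(t[155:230,270:350],None,fx=8,fy=8,interpolation=cv2.INTER_CUBIC))
cv2.imwrite("pics/t_sock.png",cv2.resize(t[165:245,130:230],None,fx=7,fy=7,interpolation=cv2.INTER_CUBIC))
cv2.imwrite("pics/s_sock.png",cv2.resize(s[190:290,170:290],None,fx=6,fy=6,interpolation=cv2.INTER_CUBIC))
cv2.imwrite("pics/s_press.png",cv2.resize(s[135:205,225:305],None,fx=8,fy=8,interpolation=cv2.INTER_CUBIC))
```

```text
(no output)
```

View pics/t_press.png

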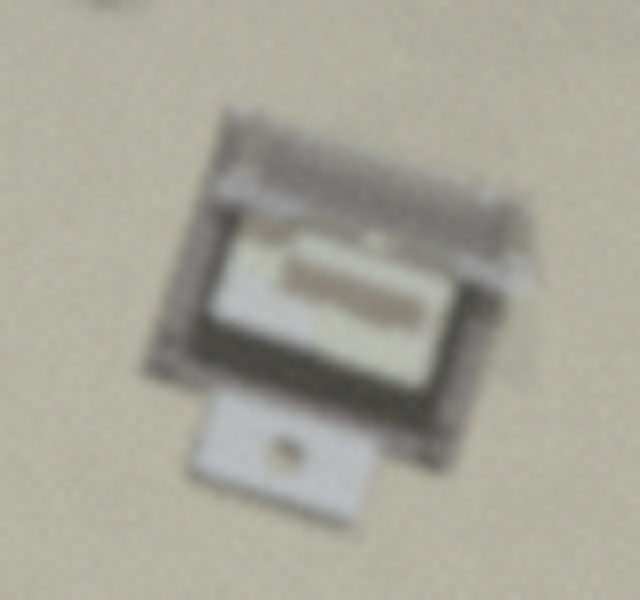

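View pics/t_sock.png

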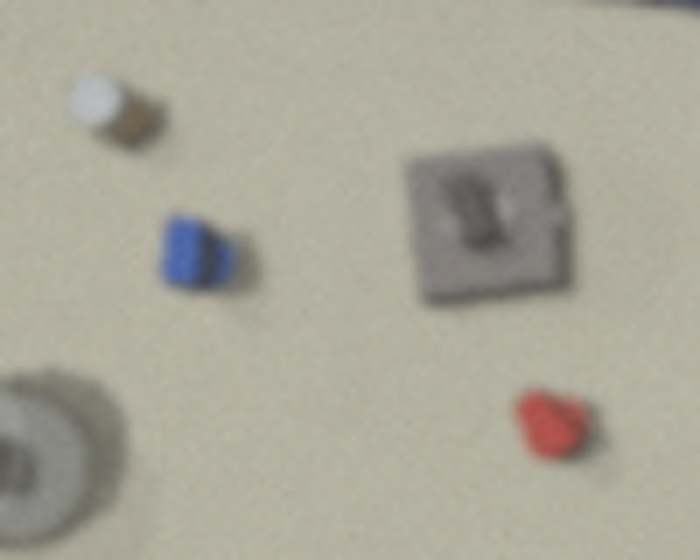

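View pics/s_sock.png

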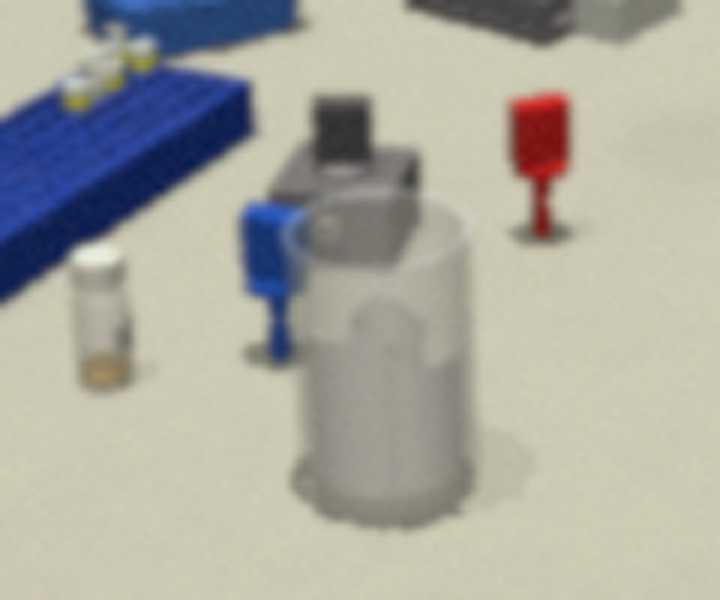

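View pics/s_press.png

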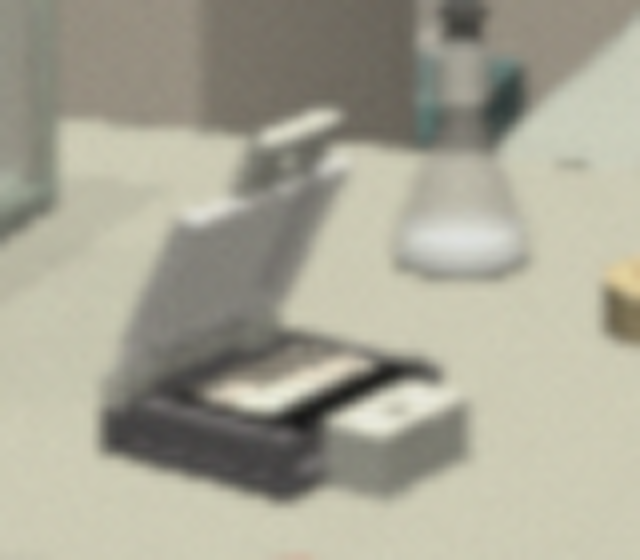

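Candidates for the pin: a dark head in the grey socket at top (199,192) / side (227,212), a blue one at top (157,201), and a red one at top (209,226). I choose the dark one in the socket, which the crop confirms. The open press is at top (312,195) and its lower hole at about (305.6,211.5).

```bash
cat > h.py <<'E'
import numpy as np, cv2
from station import cams
C={n:cams.get_calibration(n) for n in("side","top")}
def proj(n,P):
    c=C[n];T=np.linalg.inv(c["world_from_camera"]);p=np.asarray(P,float).reshape(-1,3)@T[:3,:3].T+T[:3,3]
    return np.c_[c["fx"]*p[:,0]/p[:,2]+c["cx"],c["fy"]*p[:,1]/p[:,2]+c["cy"]]
def back(n,uv,z):
    c=C[n];W=c["world_from_camera"];d=W[:3,:3]@np.array([(uv[0]-c["cx"])/c["fx"],(uv[1]-c["cy"])/c["fy"],1]);o=W[:3,3]
    return o+d*(z-o[2])/d[2]
def tf(P,x,y,yaw):
    P=np.asarray(P,float);c,s=np.cos(yaw),np.sin(yaw)
    return np.c_[x+c*P[:,0]-s*P[:,1],y+s*P[:,0]+c*P[:,1],P[:,2]]
def box(x0,x1,y0,y1,z0,z1):
    return np.array([[x,y,z] for z in(z0,z1) for x,y in((x0,y0),(x1,y0),(x1,y1),(x0,y1))])
ED=[(0,1),(1,2),(2,3),(3,0),(4,5),(5,6),(6,7),(7,4),(0,4),(1,5),(2,6),(3,7)]
def lidpts(P,a):
    # P in hinge frame (x toward hinge +, z normal) -> press frame
    P=np.asarray(P,float);c,s=np.cos(a),np.sin(a)
    # point at -r along x rises by r*sin a
    return np.c_[57+P[:,0]*c+P[:,2]*s, P[:,1], 32-P[:,0]*s+P[:,2]*c]
E
python3 - <<'E'
from h import *
from scipy.optimize import least_squares
tp=lambda u,v:(130+u/7,165+v/7)
obs=[tp(410,160),tp(548,148),tp(560,287),tp(428,303)]
for o in obs: print(back("top",o,36).round(1))
# press
pp=lambda u,v:(270+u/8,155+v/8)
sp=lambda u,v:(225+u/8,135+v/8)
print("hole",back("top",pp(287,453),28), back("side",sp(402,410),28))
print("corners",[back("top",pp(*q),28).round(1) for q in((155,365),(447,462),(205,475),(355,522),(380,440))])
print("beaker etc", [ (n,back("top",q,z).round()) for n,q,z in (("vialtop",tp(95,100),58),("red",tp(555,425),30),("blue",tp(185,255),68),("beaker",(130,232),0),("flask",(403,193),0),("tape",(382,237),24))])
# pin head top
print("pin",[back("top",tp(*q),70).round(1) for q in((470,205),(450,180),(480,172),(465,250),(500,243))])
E
```

```text
[530.7 194.1  36. ]
[537. 140.  36.]
[481.8 132.8  36. ]
[474.1 184.2  36. ]
hole [ 474.24720073 -132.01711228   28.        ] [ 471.47838997 -120.0065662    28.        ]
corners [array([503.8, -85.7,  28. ]), array([ 472.6, -187.6,   28. ]), array([ 465.8, -103.7,   28. ]), array([ 450.9, -155.8,   28. ]), array([ 479.6, -164.3,   28. ])]
beaker etc [('vialtop', array([547., 313.,  58.])), ('red', array([428., 133.,  30.])), ('blue', array([487., 272.,  68.])), ('beaker', array([407., 358.,   0.])), ('flask', array([ 539., -414.,    0.])), ('tape', array([ 410., -344.,   24.]))]
pin [array([508.5, 164.1,  70. ]), array([517.9, 172.2,  70. ]), array([521.3, 160.9,  70. ]), array([491.1, 165.1,  70. ]), array([494.2, 152. ,  70. ])]
```

```bash
cat > ov.py <<'E'
from h import *
def draw(n,src,out,crop,k,polys,pts=()):
    im=cv2.imread(src) if isinstance(src,str) else src
    y0,y1,x0,x1=crop
    b=cv2.resize(im[y0:y1,x0:x1],None,fx=k,fy=k,interpolation=cv2.INTER_CUBIC)
    f=lambda q:tuple(int(round(v)) for v in ((q[0]-x0+.5)*k-.5,(q[1]-y0+.5)*k-.5))
    for P,col in polys:
        q=proj(n,P)
        for i,j in ED: cv2.line(b,f(q[i]),f(q[j]),col,1,cv2.LINE_AA)
    for P,col in pts: 
        for q in proj(n,P): cv2.circle(b,f(q),3,col,1)
    cv2.imwrite(out,b)
E
python3 - <<'E'
from ov import *
from scipy.optimize import least_squares
pp=lambda u,v:(270+u/8-.45,155+v/8-.45)
sp=lambda u,v:(225+u/8-.45,135+v/8-.45)
base=box(-35,65,-56,56,0,28)  # guess: 130 long: -65..65, tongue -65..-35
tong=box(-65,-35,-30,30,0,28)
P=np.array([[-35,56,28],[-35,-56,28],[-65,30,28],[-65,-30,28],[-50,0,28],[-50,0,28],[-65,30,28],[-65,-30,28],[-65,30,0]])
uv=[pp(150,370),pp(450,465),pp(192,472),pp(352,522),pp(287,453),sp(402,410),sp(325,410)]
ns=["top"]*5
T=least_squares(lambda q:(proj("top",tf(P[:5],*q))-np.array(uv[:5])).ravel(),[500,-140,-.3])
print(T.x,T.fun.reshape(-1,2).round(2))
q=T.x
print("side pred hole",proj("side",tf(P[4:5],*q)), sp(402,410))
for a in(0.7,0.9,1.1):
  L=tf(lidpts(box(-122,-92,-26,26,-4,4),a),*q);G=tf(lidpts(box(-89,-10,-55,55,-4,4),a),*q)
  pol=[(tf(base,*q),(0,0,255)),(tf(tong,*q),(0,255,0)),(L,(255,0,0)),(G,(255,0,255))]
  draw("top","pics/top0.png",f"pics/ot{a}.png",(155,230,270,350),8,pol)
  draw("side","pics/side0.png",f"pics/os{a}.png",(135,205,225,305),8,pol)
a=np.hstack([np.vstack([cv2.resize(cv2.imread(f"pics/o{n}{a}.png"),(380,300)) for n in "ts"]) for a in (0.7,1.1)])
cv2.imwrite("pics/ovl.png",a)
E
```

```text
[ 5.22291012e+02 -1.44539720e+02 -2.85520834e-01] [[-0.62 -0.48]
 [ 0.36 -0.04]
 [-0.16 -0.15]
 [ 0.53  0.24]
 [-0.11  0.41]]
side pred hole [[275.43799495 185.09813153]] (274.8, 185.8)
```

View pics/ovl.png

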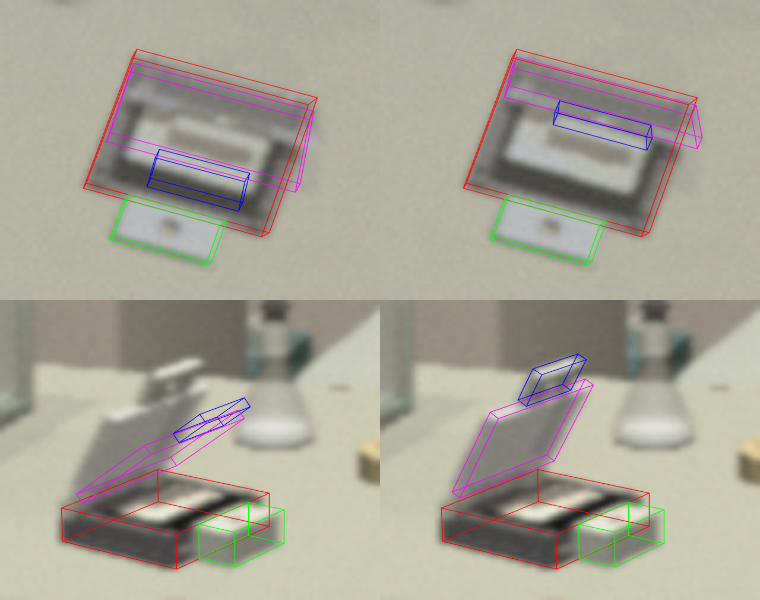

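Emit:
{"op": "apply_moves", "data": {
  "series": [
    {"x": -1,"y": -0.86,"hand": 0},
    {"x": -1,"y": -0.86,"hand": 0},
    {"x": -1,"y": -0.86,"hand": 0},
    {"x": -1,"y": -0.86,"hand": 0},
    {"x": -1,"y": -0.86,"hand": 0},
    {"x": -1,"y": -0.86,"hand": 0},
    {"x": -1,"y": -0.86,"hand": 0},
    {"x": -1,"y": -0.86,"hand": 0},
    {"x": -1,"y": -0.86,"hand": 0},
    {"x": -1,"y": -0.86,"hand": 0}
  ]
}}

```text
$.series[0]: bad value
```

```bash
cat >> h.py <<'E'
from scipy.spatial.transform import Rotation as R
def st(verbose=True):
    from station import telemetry
    s=telemetry.get_state();q=s["orientation"];r=R.from_quat([q[1],q[2],q[3],q[0]]).as_matrix()
    if verbose: print("t",round(s["clock"],2),"p",s["position"].round(2),"F",s["contact_force"].round(2),"op",round(s["opening"],2),"yaw_y",np.arctan2(r[1,1],r[0,1]).round(4),"zaxis",r[:,2].round(4),"j",s["joint_positions"].round(3))
    return s["position"],r,s
def delta(target):
    p,r,s=st();d=r.T@(np.array(target)-p);print("delta units",(d/30).round(3));return d
E
python3 - <<'E'
from h import *
delta([565.5,-157.2,216])
E
```

```text
t 0.1 p [143.75 478.58 215.86] F [-0.21  0.64  0.18] op 85.22 yaw_y 1.279 zaxis [-3.e-04 -9.e-04 -1.e+00] j [ 1.279  0.213 -0.035  1.323 -0.     1.571]
delta units [-1.9560e+01 -1.6253e+01  1.1000e-02]
```

Emit:
{"op": "apply_moves", "data": {
  "series": [
    {"x": -1.0,"y": -0.83,"z": 0.0,"rx": 0.0,"ry": 0.0,"rz": 0.0,"hand": 0.0},
    {"x": -1.0,"y": -0.83,"z": 0.0,"rx": 0.0,"ry": 0.0,"rz": 0.0,"hand": 0.0},
    {"x": -1.0,"y": -0.83,"z": 0.0,"rx": 0.0,"ry": 0.0,"rz": 0.0,"hand": 0.0},
    {"x": -1.0,"y": -0.83,"z": 0.0,"rx": 0.0,"ry": 0.0,"rz": 0.0,"hand": 0.0},
    {"x": -1.0,"y": -0.83,"z": 0.0,"rx": 0.0,"ry": 0.0,"rz": 0.0,"hand": 0.0},
    {"x": -1.0,"y": -0.83,"z": 0.0,"rx": 0.0,"ry": 0.0,"rz": 0.0,"hand": 0.0},
    {"x": -1.0,"y": -0.83,"z": 0.0,"rx": 0.0,"ry": 0.0,"rz": 0.0,"hand": 0.0},
    {"x": -1.0,"y": -0.83,"z": 0.0,"rx": 0.0,"ry": 0.0,"rz": 0.0,"hand": 0.0},
    {"x": -1.0,"y": -0.83,"z": 0.0,"rx": 0.0,"ry": 0.0,"rz": 0.0,"hand": 0.0},
    {"x": -1.0,"y": -0.83,"z": 0.0,"rx": 0.0,"ry": 0.0,"rz": 0.0,"hand": 0.0}
  ]
}}

```text
clock: 1.35
position: [363.5, 144.3, 214.0]
orientation: [-0.001, 0.143, 0.99, -0.002]
contact_force: [0.2, 0.1, 0.4]
opening: -0.1
```

Run:
```python
from h import *
delta([565.5,-157.2,216])
```

```text
t 1.35 p [363.5  144.25 214.05] F [0.21 0.13 0.43] op -0.14 yaw_y 1.284 zaxis [-0.0025 -0.0044 -1.    ] j [ 0.38  -0.006 -0.287  1.294 -0.003  0.667]
delta units [-9.301 -7.734 -0.038]
```

Emit:
{"op": "apply_moves", "data": {
  "series": [
    {"x": -0.95,"y": -0.79,"z": 0.0,"rx": 0.0,"ry": 0.0,"rz": 0.0,"hand": 0.0},
    {"x": -0.95,"y": -0.79,"z": 0.0,"rx": 0.0,"ry": 0.0,"rz": 0.0,"hand": 0.0},
    {"x": -0.95,"y": -0.79,"z": 0.0,"rx": 0.0,"ry": 0.0,"rz": 0.0,"hand": 0.0},
    {"x": -0.95,"y": -0.79,"z": 0.0,"rx": 0.0,"ry": 0.0,"rz": 0.0,"hand": 0.0},
    {"x": -0.95,"y": -0.79,"z": 0.0,"rx": 0.0,"ry": 0.0,"rz": 0.0,"hand": 0.0},
    {"x": -0.95,"y": -0.79,"z": 0.0,"rx": 0.0,"ry": 0.0,"rz": 0.0,"hand": 0.0},
    {"x": -0.95,"y": -0.79,"z": 0.0,"rx": 0.0,"ry": 0.0,"rz": 0.0,"hand": 0.0},
    {"x": -0.95,"y": -0.79,"z": 0.0,"rx": 0.0,"ry": 0.0,"rz": 0.0,"hand": 0.0},
    {"x": -0.95,"y": -0.79,"z": 0.0,"rx": 0.0,"ry": 0.0,"rz": 0.0,"hand": 0.0},
    {"x": 0.0,"y": 0.0,"z": 0.0,"rx": 0.0,"ry": 0.0,"rz": 0.0,"hand": 0.0}
  ]
}}

```text
clock: 2.6
position: [553.1, -145.6, 211.3]
orientation: [-0.004, 0.145, 0.989, -0.002]
contact_force: [0.0, 0.1, -0.5]
opening: 0.3
```

Run:
```python
from h import *
delta([565.5,-157.2,216])
for n,c in (("top",(140,240,260,380)),("side",(100,200,210,330))):
    im=cv2.cvtColor(cams.camera(n),cv2.COLOR_RGB2BGR); cv2.imwrite(f"pics/{n}1.png",im)
    cv2.imwrite(f"pics/{n}1c.png",cv2.resize(im[c[0]:c[1],c[2]:c[3]],None,fx=5,fy=5,interpolation=cv2.INTER_CUBIC))
```

```text
t 2.6 p [ 553.1  -145.62  211.31] F [ 0.04  0.12 -0.46] op 0.26 yaw_y 1.2805 zaxis [-0.0077 -0.0036 -1.    ] j [-0.254  0.372  0.168  1.373 -0.005  0.036]
delta units [-0.505 -0.252 -0.158]
```

View pics/side1c.png

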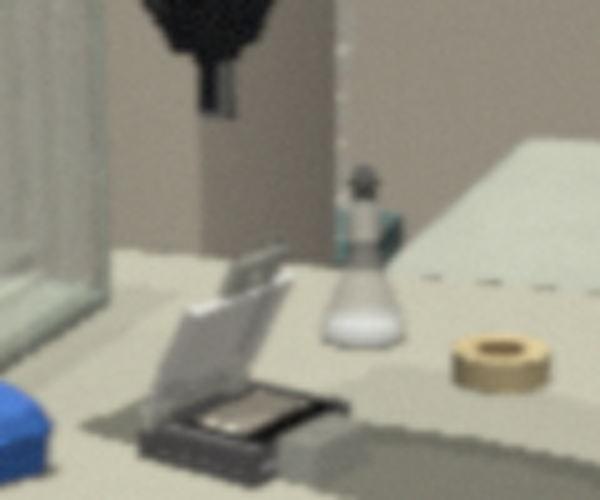

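View pics/top1c.png

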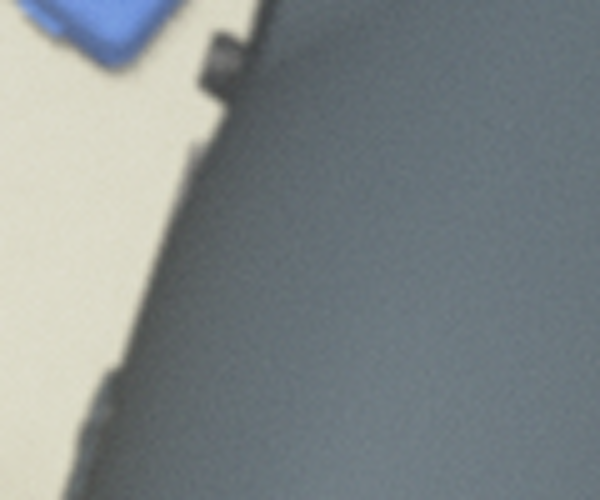

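Emit:
{"op": "apply_moves", "data": {
  "series": [
    {"x": -0.67,"y": -0.25,"z": 0.0,"rx": -0.065,"ry": -0.07,"rz": 0.0,"hand": 0.0},
    {"x": 0.0,"y": 0.0,"z": 0.85,"rx": 0.0,"ry": 0.0,"rz": 0.0,"hand": 0.0},
    {"x": 0.0,"y": 0.0,"z": 0.85,"rx": 0.0,"ry": 0.0,"rz": 0.0,"hand": 0.0},
    {"x": 0.0,"y": 0.0,"z": 0.85,"rx": 0.0,"ry": 0.0,"rz": 0.0,"hand": 0.0},
    {"x": 0.49,"y": 0.0,"z": 0.23,"rx": 0.0,"ry": 0.0,"rz": 0.0,"hand": 0.0},
    {"x": 0.0,"y": 0.0,"z": 0.0,"rx": 0.0,"ry": 0.0,"rz": 0.0,"hand": 0.0}
  ]
}}

```text
clock: 3.45
position: [553.3, -146.9, 127.3]
orientation: [0.0, 0.141, 0.99, 0.001]
contact_force: [0.1, -0.1, 0.6]
opening: -0.1
```

```bash
cat >> h.py <<'E'
PR=(522.3,-144.5,-.2855)
def prf(p,q=PR):
    c,s=np.cos(q[2]),np.sin(q[2]);d=np.asarray(p)[:2]-q[:2];return np.array([c*d[0]+s*d[1],-s*d[0]+c*d[1],p[2]])
E
python3 - <<'E'
from h import *
p,r,s=st(); print("press frame",prf(p))
n,c="side",(100,200,210,330)
im=cv2.cvtColor(cams.camera(n),cv2.COLOR_RGB2BGR)
cv2.imwrite(f"pics/side2c.png",cv2.resize(im[c[0]:c[1],c[2]:c[3]],None,fx=5,fy=5,interpolation=cv2.INTER_CUBIC))
E
```

```text
t 3.45 p [ 553.32 -146.92  127.33] F [ 0.08 -0.07  0.59] op -0.13 yaw_y 1.2876 zaxis [ 9.0e-04  1.3e-03 -1.0e+00] j [-0.26   0.391 -0.017  1.162  0.002  0.023]
press frame [ 30.45046472   6.41159911 127.33148771]
```

View pics/side2c.png

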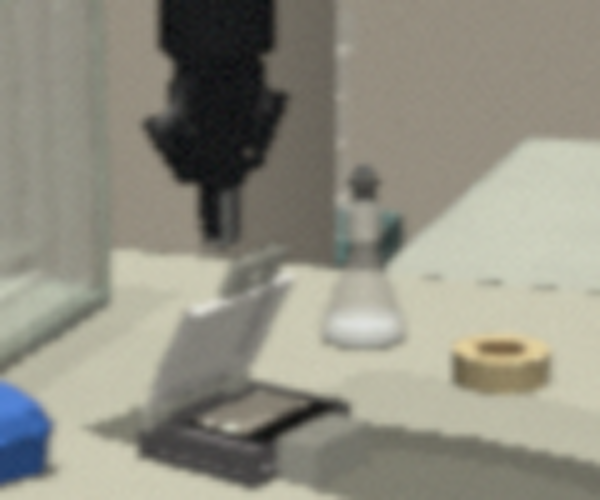

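Run:
```python
from h import *
print((proj("side",[[553.3,-146.9,105.3],[553.3,-146.9,118]])-[210,100])*5)
q=PR
for a in(.9,1.,1.1,1.2):print(a,((proj("side",tf(lidpts([[-122,26,4],[-122,-26,4],[-89,55,4],[-89,-55,4]],a),*q))-[210,100])*5).round().tolist())
```

```text
[[221.97773068 294.66456022]
 [221.67275495 276.21334827]]
0.9 [[260.0, 277.0], [307.0, 258.0], [208.0, 321.0], [307.0, 281.0]]
1.0 [[247.0, 264.0], [294.0, 246.0], [198.0, 312.0], [298.0, 272.0]]
1.1 [[234.0, 253.0], [281.0, 235.0], [188.0, 304.0], [289.0, 265.0]]
1.2 [[220.0, 243.0], [267.0, 226.0], [178.0, 297.0], [279.0, 258.0]]
```

Run:
```python
from h import *
print((proj("side",[[553.1,-145.6,189.3]])-[210,100])*5)
im=cv2.cvtColor(cams.camera("side"),cv2.COLOR_RGB2BGR);cv2.imwrite("pics/side2.png",im)
cv2.imwrite(f"pics/side2d.png",cv2.resize(im[130:185,230:290],None,fx=12,fy=10,interpolation=cv2.INTER_CUBIC))
st()
```

```text
[[219.48873845 170.89729025]]
t 3.55 p [ 554.6  -147.52  127.97] F [ 0.37  1.24 -0.09] op -0.16 yaw_y 1.2874 zaxis [ 2.4e-03  9.0e-04 -1.0e+00] j [-2.610e-01  3.920e-01 -1.400e-02  1.163e+00  1.000e-03  2.300e-02]
```

View pics/side2d.png

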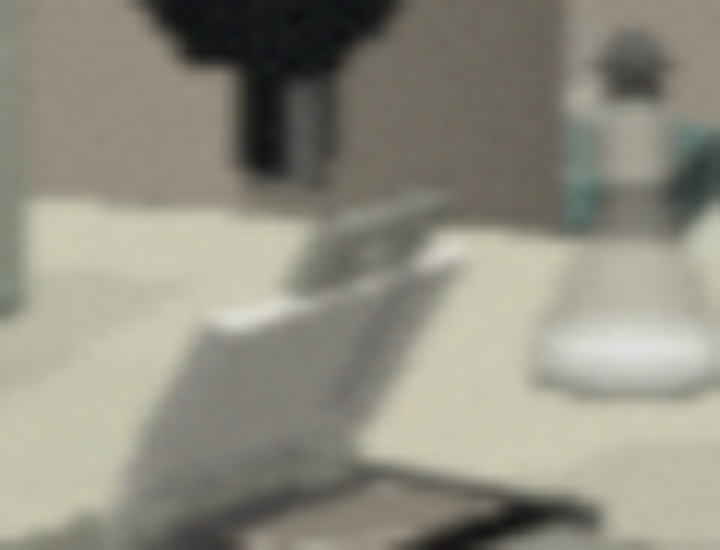

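Run:
```python
from h import *
y=np.array([.288,.957,0])
p=np.array([143.8,478.6,215.9])
for dz in (0,-9,-22):
  print(dz,proj("side",[p+[0,0,dz]+42*y,p+[0,0,dz]-42*y]),proj("top",[p+[0,0,dz]+42*y,p+[0,0,dz]-42*y]))
s=cv2.imread("pics/side0.png"); t=cv2.imread("pics/top0.png")
a=cv2.resize(s[130:230,310:410],None,fx=5,fy=5,interpolation=cv2.INTER_CUBIC)
b=cv2.resize(t[334:384,0:60],None,fx=5,fy=5,interpolation=cv2.INTER_CUBIC)
o=np.zeros((500,800,3),np.uint8);o[:,:500]=a;o[:250,500:]=b;cv2.imwrite("pics/init.png",o)
```

```text
0 [[338.79828436 232.32637332]
 [362.05367133 214.08291114]] [[ 15.23943216 340.23834929]
 [ 51.32686604 352.66576006]]
-9 [[338.48729913 237.57450097]
 [361.66818654 218.95464295]] [[ 17.74092089 339.35256143]
 [ 53.46574743 351.65046303]]
-22 [[338.04331201 245.06714331]
 [361.11727989 225.91696562]] [[ 21.26535738 338.1045434 ]
 [ 56.47909486 350.22006923]]
```

View pics/init.png

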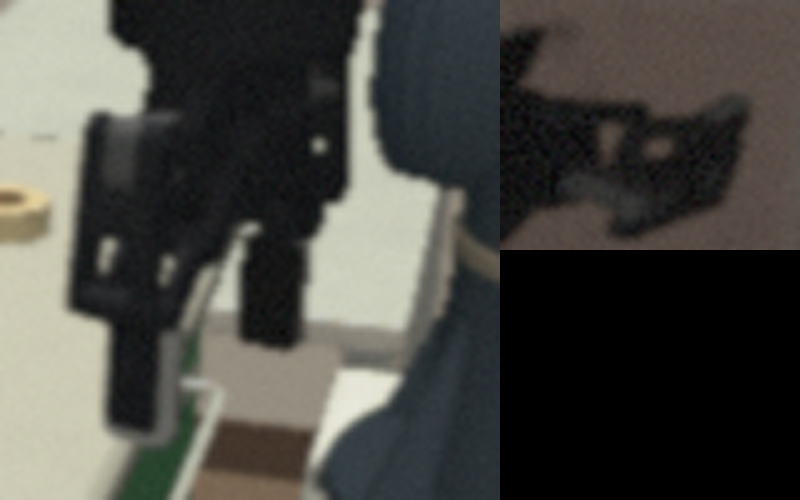

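Emit:
{"op": "apply_moves", "data": {
  "series": [
    {"x": -0.8,"y": -0.2,"z": 0.0,"rx": 0.0,"ry": 0.0,"rz": 0.0,"hand": 0.0},
    {"x": 0.0,"y": -0.1,"z": 0.6,"rx": 0.0,"ry": 0.0,"rz": 0.0,"hand": 0.0},
    {"x": 0.0,"y": 0.0,"z": 0.6,"rx": 0.0,"ry": 0.0,"rz": 0.0,"hand": 0.0},
    {"x": 0.0,"y": 0.0,"z": 0.0,"rx": 0.0,"ry": 0.0,"rz": 0.0,"hand": 0.0}
  ]
}}

```text
clock: 4.05
position: [579.0, -163.1, 94.3]
orientation: [0.004, 0.141, 0.99, 0.0]
contact_force: [-0.9, -0.7, -0.1]
opening: -0.1
```

Run:
```python
from h import *
p,r,s=st(); print("press frame",prf(p))
im=cv2.cvtColor(cams.camera("side"),cv2.COLOR_RGB2BGR);cv2.imwrite("pics/side3.png",im)
cv2.imwrite(f"pics/side3d.png",cv2.resize(im[130:200,220:300],None,fx=8,fy=8,interpolation=cv2.INTER_CUBIC))
```

```text
t 4.05 p [ 579.   -163.09   94.26] F [-0.87 -0.69 -0.12] op -0.07 yaw_y 1.2887 zaxis [ 7.5e-03 -4.0e-04 -1.0e+00] j [-0.275  0.461  0.003  1.106  0.002  0.007]
press frame [59.64199777 -1.86459231 94.26148727]
```

View pics/side3d.png

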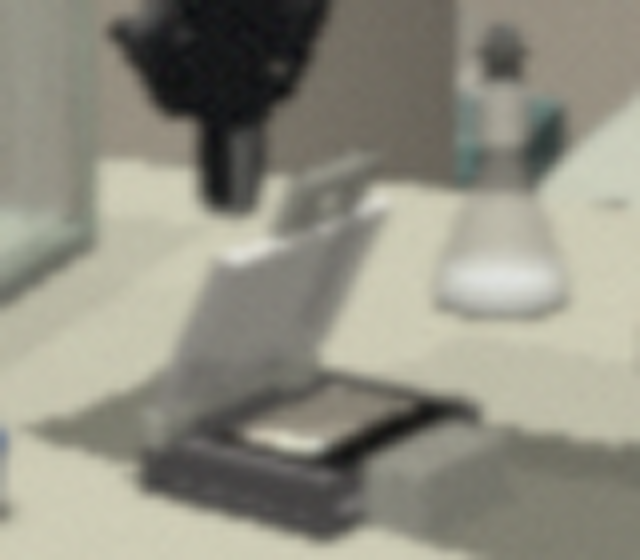

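Run:
```python
from h import *
for z in (72,94,107,120):print(z,((proj("side",[[579,-163.1,z]])-[220,130])*8).round())
```

```text
72 [[234. 291.]]
94 [[233. 241.]]
107 [[232. 211.]]
120 [[231. 182.]]
```

Emit:
{"op": "apply_moves", "data": {
  "series": [
    {"x": 0.7,"y": 0.05,"z": 0.1,"rx": 0.0,"ry": -0.08,"rz": 0.0,"hand": 0.0},
    {"x": 0.6,"y": 0.0,"z": 0.25,"rx": 0.0,"ry": 0.0,"rz": 0.0,"hand": 0.0},
    {"x": 0.4,"y": 0.0,"z": 0.35,"rx": 0.0,"ry": 0.0,"rz": 0.0,"hand": 0.0},
    {"x": 0.32,"y": 0.0,"z": 0.42,"rx": 0.0,"ry": 0.0,"rz": 0.0,"hand": 0.0}
  ]
}}

```text
clock: 4.6
position: [525.8, -145.4, 66.1]
orientation: [0.013, 0.14, 0.99, -0.001]
contact_force: [-1.1, -1.5, 3.5]
opening: -0.3
```

Run:
```python
from h import *
p,r,s=st(); print("press frame",prf(p))
im=cv2.cvtColor(cams.camera("side"),cv2.COLOR_RGB2BGR);cv2.imwrite("pics/side4.png",im)
cv2.imwrite(f"pics/side4d.png",cv2.resize(im[130:200,220:300],None,fx=8,fy=8,interpolation=cv2.INTER_CUBIC))
```

```text
t 4.6 p [ 525.83 -145.39   66.13] F [-1.11 -1.52  3.5 ] op -0.3 yaw_y 1.2894 zaxis [ 0.0257 -0.0055 -0.9997] j [-0.271  0.356 -0.232  0.957  0.002  0.011]
press frame [ 3.6403557   0.14583381 66.12581617]
```

View pics/side4d.png

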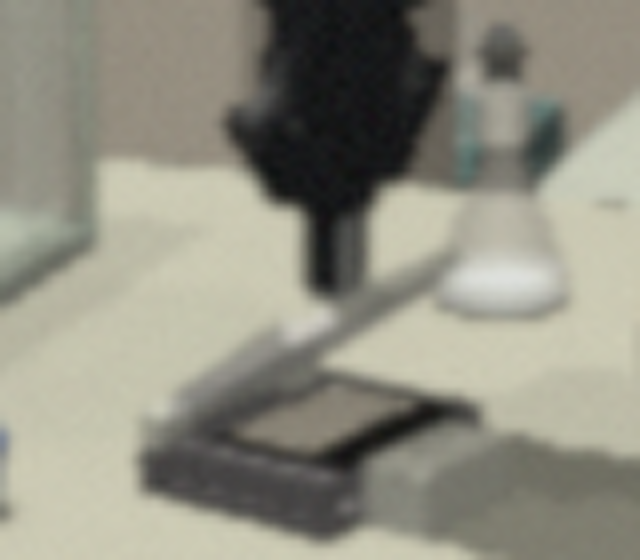

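Emit:
{"op": "apply_moves", "data": {
  "series": [
    {"x": 0.3,"y": 0.0,"z": 0.5,"rx": 0.14,"ry": 0.26,"rz": 0.0,"hand": 0.0},
    {"x": 0.2,"y": 0.0,"z": 0.45,"rx": 0.0,"ry": 0.0,"rz": 0.0,"hand": 0.0},
    {"x": 0.1,"y": 0.0,"z": 0.25,"rx": 0.0,"ry": 0.0,"rz": 0.0,"hand": 0.0}
  ]
}}

```text
clock: 5.03
position: [508.5, -140.4, 28.3]
orientation: [0.001, 0.14, 0.99, -0.006]
contact_force: [0.4, -0.4, 0.8]
opening: -0.1
```

Run:
```python
from h import *
p,r,s=st(); print("press frame",prf(p))
im=cv2.cvtColor(cams.camera("side"),cv2.COLOR_RGB2BGR);cv2.imwrite("pics/side5.png",im)
cv2.imwrite(f"pics/side5d.png",cv2.resize(im[130:200,220:300],None,fx=8,fy=8,interpolation=cv2.INTER_CUBIC))
```

```text
t 5.03 p [ 508.51 -140.36   28.3 ] F [ 0.41 -0.39  0.83] op -0.11 yaw_y 1.2895 zaxis [-3.000e-04 -1.170e-02 -9.999e-01] j [-0.262  0.378 -0.305  0.885 -0.011  0.019]
press frame [-14.3993752    0.08435365  28.29817543]
```

View pics/side5d.png

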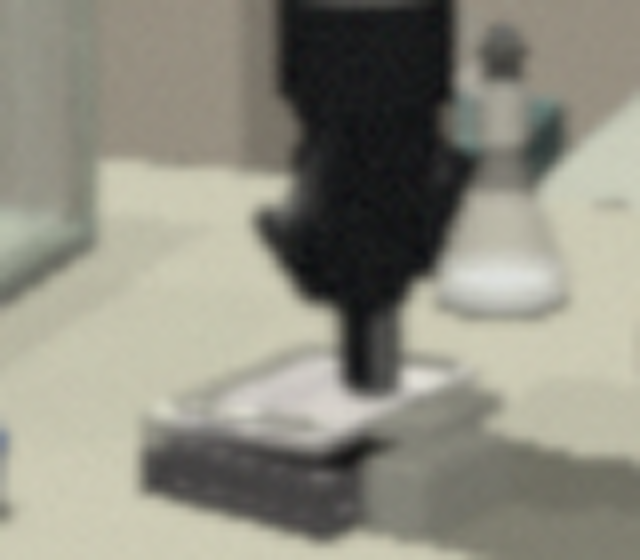

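Emit:
{"op": "apply_moves", "data": {
  "series": [
    {"x": 0.0,"y": 0.0,"z": 0.15,"rx": 0.0,"ry": 0.0,"rz": 0.0,"hand": 0.0},
    {"x": 0.0,"y": 0.0,"z": 0.02,"rx": 0.0,"ry": 0.0,"rz": 0.0,"hand": 0.0},
    {"x": 0.0,"y": 0.0,"z": 0.0,"rx": 0.0,"ry": 0.0,"rz": 0.0,"hand": 0.0}
  ]
}}

```text
clock: 5.45
position: [507.8, -140.2, 22.6]
orientation: [0.0, 0.14, 0.99, -0.006]
contact_force: [-3.2, 0.9, 7.9]
opening: -0.3
```

Run:
```python
from h import *
p,r,s=st(); print("press frame",prf(p))
```

```text
t 5.45 p [ 507.77 -140.22   22.6 ] F [-3.23  0.87  7.88] op -0.25 yaw_y 1.2894 zaxis [-0.0015 -0.011  -0.9999] j [-0.263  0.384 -0.312  0.873 -0.011  0.019]
press frame [-1.51518363e+01  1.34122511e-02  2.26016218e+01]
```

Run:
```python
from ov import *
from scipy.optimize import least_squares
tp=lambda u,v:(130+u/7-.43,165+v/7-.43)
obs=np.array([tp(410,160),tp(548,148),tp(562,287),tp(428,303)])
P=np.array([[28,28,36],[28,-28,36],[-28,-28,36],[-28,28,36]])
T=least_squares(lambda q:(proj("top",tf(P,*q))-obs).ravel(),[505,162,.14]);print(T.x,T.fun.round(2))
q=T.x
o=[]
for hy in(.14,.29,.42):
  pol=[(tf(box(-28,28,-28,28,0,36),*q),(0,0,255)),(tf(box(-13,13,-7,7,40,70),q[0],q[1],hy),(0,255,0))]
  draw("top","pics/top0.png","pics/x.png",(178,213,183,218),11,pol);o.append(cv2.imread("pics/x.png"))
draw("side","pics/side0.png","pics/x.png",(195,240,205,255),8,pol);x=cv2.imread("pics/x.png")
c=np.zeros((770,770,3),np.uint8);c[:385,:385]=o[0];c[:385,385:]=o[1];c[385:,:385]=o[2];c[385:385+360,385:]=x[:360,:385]
cv2.imwrite("pics/sk.png",cv2.resize(c,(600,600)))
```

```text
[5.07077238e+02 1.63827351e+02 1.45757862e-01] [-0.1   0.4   0.4  -0.24  0.46 -0.14 -0.76 -0.03]
```

View pics/sk.png

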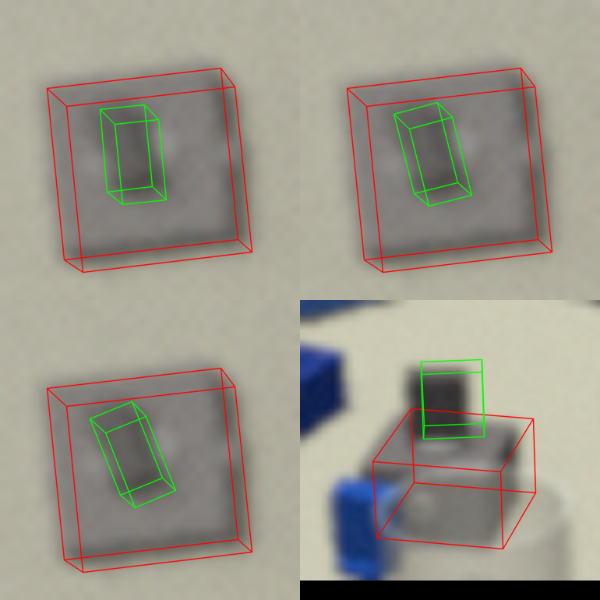

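Emit:
{"op": "apply_moves", "data": {
  "series": [
    {"x": 0.0,"y": 0.0,"z": -0.5,"rx": 0.0,"ry": 0.0,"rz": 0.0,"hand": 0.0},
    {"x": 0.0,"y": 0.0,"z": -1.0,"rx": -0.1,"ry": 0.02,"rz": 0.0,"hand": 0.0},
    {"x": 0.15,"y": 0.6,"z": -0.9,"rx": 0.0,"ry": 0.0,"rz": 0.0,"hand": 60.0},
    {"x": 0.28,"y": 0.97,"z": 0.0,"rx": 0.0,"ry": 0.0,"rz": 0.0,"hand": 60.0},
    {"x": 0.28,"y": 0.97,"z": 0.0,"rx": 0.0,"ry": 0.0,"rz": 0.0,"hand": 60.0},
    {"x": 0.28,"y": 0.97,"z": 0.0,"rx": 0.0,"ry": 0.0,"rz": 0.0,"hand": 60.0},
    {"x": 0.28,"y": 0.97,"z": 0.0,"rx": 0.0,"ry": 0.0,"rz": 0.0,"hand": 60.0},
    {"x": 0.28,"y": 0.97,"z": 0.0,"rx": 0.0,"ry": 0.0,"rz": 0.0,"hand": 60.0},
    {"x": 0.0,"y": 0.0,"z": 0.0,"rx": 0.0,"ry": 0.0,"rz": 0.0,"hand": 60.0}
  ]
}}

```text
clock: 6.58
position: [511.1, 34.7, 104.5]
orientation: [0.003, 0.141, 0.99, -0.0]
contact_force: [-0.4, -1.0, -0.4]
opening: 60.0
```

Run:
```python
from h import *
delta([508,164,100])
for n in("side","top"):
  im=cv2.cvtColor(cams.camera(n),cv2.COLOR_RGB2BGR);cv2.imwrite(f"pics/{n}6.png",im)
s=cv2.imread("pics/side6.png");t=cv2.imread("pics/top6.png")
a=cv2.resize(s[140:200,220:300],None,fx=7,fy=7,interpolation=cv2.INTER_CUBIC);b=cv2.resize(t,None,fx=.85,fy=.85)[:420]
b=t[100:260,150:390];b=cv2.resize(b,(480,320));o=np.zeros((420,560+0,3),np.uint8)
cv2.imwrite("pics/a6.png",a);cv2.imwrite("pics/b6.png",b)
```

```text
t 6.58 p [511.08  34.74 104.46] F [-0.36 -1.02 -0.41] op 59.96 yaw_y 1.2875 zaxis [ 0.0059 -0.0018 -1.    ] j [ 0.069  0.281 -0.234  1.051 -0.002  0.353]
delta units [1.304 4.108 0.14 ]
```

View pics/a6.png

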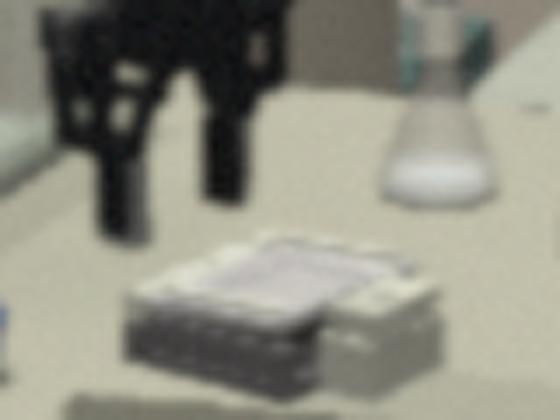

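View pics/b6.png

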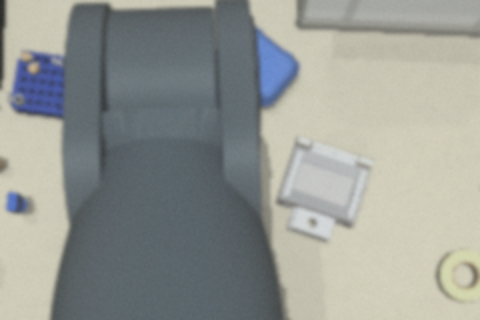

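Emit:
{"op": "apply_moves", "data": {
  "series": [
    {"x": 0.26,"y": 0.83,"z": 0.0,"rx": 0.02,"ry": 0.05,"rz": -1.0,"hand": 60.0},
    {"x": 0.19,"y": 0.85,"z": 0.0,"rx": 0.0,"ry": 0.0,"rz": -1.0,"hand": 60.0},
    {"x": 0.12,"y": 0.86,"z": 0.0,"rx": 0.0,"ry": 0.0,"rz": -1.0,"hand": 60.0},
    {"x": 0.04,"y": 0.86,"z": 0.0,"rx": 0.0,"ry": 0.0,"rz": -1.0,"hand": 60.0},
    {"x": -0.03,"y": 0.8,"z": 0.0,"rx": 0.0,"ry": 0.0,"rz": -1.0,"hand": 60.0},
    {"x": 0.0,"y": 0.0,"z": 0.0,"rx": 0.0,"ry": 0.0,"rz": -1.0,"hand": 60.0},
    {"x": 0.0,"y": 0.0,"z": 0.0,"rx": 0.0,"ry": 0.0,"rz": -0.5,"hand": 60.0},
    {"x": 0.0,"y": 0.0,"z": 0.0,"rx": 0.0,"ry": 0.0,"rz": 0.0,"hand": 60.0}
  ]
}}

```text
clock: 7.68
position: [510.0, 157.1, 106.1]
orientation: [0.001, -0.145, 0.989, -0.002]
contact_force: [-0.5, 0.5, -0.2]
opening: 59.8
```

```bash
cat > edge.py <<'E'
# refine poses by maximising gradient magnitude along projected edges, top cam
from h import *
from scipy.optimize import minimize
from scipy.ndimage import map_coordinates
def gm(src):
    g=cv2.cvtColor(cv2.imread(src),cv2.COLOR_BGR2GRAY).astype(float); g=cv2.GaussianBlur(g,(0,0),.8)
    return np.hypot(cv2.Sobel(g,cv2.CV_64F,1,0),cv2.Sobel(g,cv2.CV_64F,0,1))
def samp(segs,m=40):
    t=np.linspace(0.05,.95,m)[:,None];return np.vstack([np.array(a)*(1-t)+np.array(b)*t for a,b in segs])
def fit(n,src,segs,q0):
    G=gm(src);S=samp(segs)
    def f(q):
        u=proj(n,tf(S,q[0],q[1],q[2]/100));return -map_coordinates(G,[u[:,1],u[:,0]],order=1).mean()
    best=None
    for dx in(-4,0,4):
        for dy in(-4,0,4):
            r=minimize(f,[q0[0]+dx,q0[1]+dy,q0[2]*100],method="Nelder-Mead",options=dict(initial_simplex=None,xatol=.02,fatol=1e-3))
            if best is None or r.fun<best.fun:best=r
    return best.x[0],best.x[1],best.x[2]/100,best.fun
E
python3 - <<'E'
from edge import *
delta([508,164,100])
s=[((a,-28,36),(a,28,36)) for a in(-28,28)]+[((-28,a,36),(28,a,36)) for a in(-28,28)]
print("socket",fit("top","pics/top0.png",s,(507,163.8,.146)))
t=[((-65,-30,28),(-65,30,28)),((-65,-30,28),(-36,-30,28)),((-65,30,28),(-36,30,28))]
print("press tongue",fit("top","pics/top0.png",t,PR))
print("press tongue side",fit("side","pics/side0.png",t+[((-65,30,0),(-65,30,28))],PR))
b=s+[((28,28,0),(28,28,36)),((28,28,0),(28,-28,0))]
E
```

```text
t 7.67 p [510.   157.07 106.12] F [-0.49  0.52 -0.19] op 59.77 yaw_y 1.8615 zaxis [ 0.0026 -0.0042 -1.    ] j [ 0.302  0.326 -0.167  1.077 -0.005  0.011]
delta units [-0.002  0.241  0.203]
socket (np.float64(505.06243340451965), np.float64(159.6661150699092), np.float64(0.1698386400139455), np.float64(-104.08707599206332))
press tongue (np.float64(574.12907427803), np.float64(-154.43544887573177), np.float64(-0.3629438878444965), np.float64(-178.79319402572406))
press tongue side (np.float64(554.388901351785), np.float64(-147.7067184108442), np.float64(-0.2806654066714794), np.float64(-268.6562058346438))
```

Run:
```python
from h import *
im=cv2.cvtColor(cams.camera("side"),cv2.COLOR_RGB2BGR);cv2.imwrite("pics/side7.png",im)
cv2.imwrite("pics/a7.png",cv2.resize(im[150:250,180:290],None,fx=6,fy=6,interpolation=cv2.INTER_CUBIC))
im=cv2.cvtColor(cams.camera("top"),cv2.COLOR_RGB2BGR);cv2.imwrite("pics/top7.png",im)
cv2.imwrite("pics/b7.png",im)
```

```text
(no output)
```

View pics/a7.png

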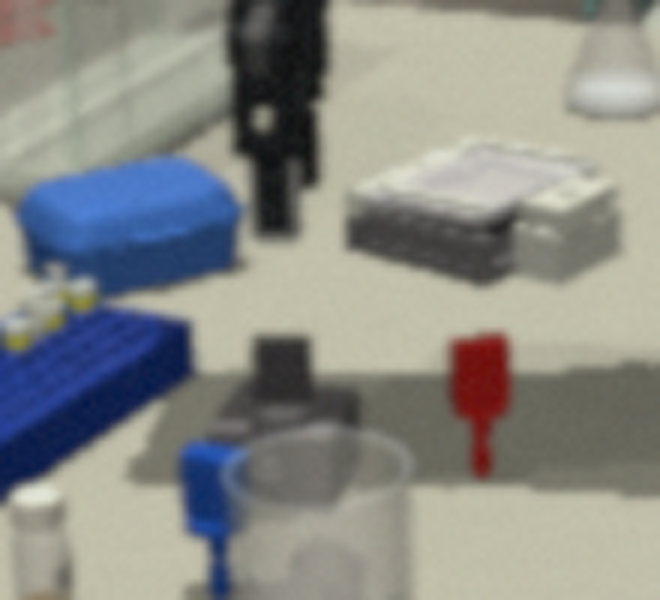

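View pics/b7.png

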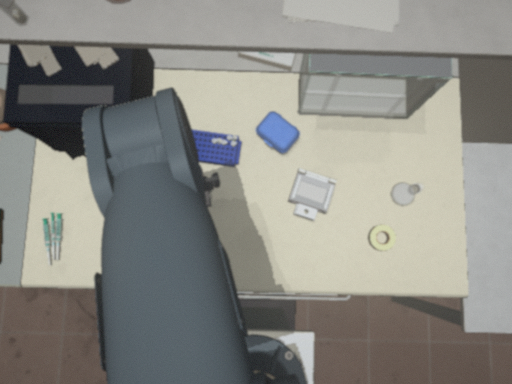

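Run:
```python
from h import *
y=np.array([np.cos(1.8615),np.sin(1.8615),0]);x=np.array([-y[1],y[0],0])
p=np.array([510,157.1,132])
for f in(30,44): print("finger",(proj("side",[p+f*y-11*x,p+f*y,p+f*y+11*x])-[180,150]+.4)*6)
for c in((507,163.8,70),(505,160,70),(510,164,70)): print("pin",(proj("side",[np.array(c)+[0,0,0]])-[180,150]+.4)*6)
```

```text
finger [[255.3616014  220.70911494]
 [280.89936621 221.02234172]
 [306.47318476 221.33601071]]
finger [[250.44744914 232.29697381]
 [276.29270044 232.62228855]
 [302.17488425 232.94806816]]
pin [[295.55447088 333.99503174]]
pin [[303.17963167 331.40194975]]
pin [[289.20433585 333.30593161]]
```

Emit:
{"op": "apply_moves", "data": {
  "series": [
    {"x": -0.1,"y": 0.25,"z": 0.0,"rx": 0.05,"ry": 0.0,"rz": 0.0,"hand": 60.0},
    {"x": 0.0,"y": 0.0,"z": 0.8,"rx": 0.0,"ry": 0.0,"rz": 0.0,"hand": 60.0},
    {"x": 0.0,"y": 0.0,"z": 0.8,"rx": 0.0,"ry": 0.0,"rz": 0.0,"hand": 50.0},
    {"x": 0.0,"y": 0.0,"z": 0.4,"rx": 0.0,"ry": 0.0,"rz": 0.0,"hand": 50.0},
    {"x": 0.0,"y": 0.0,"z": 0.0,"rx": 0.0,"ry": 0.0,"rz": 0.0,"hand": 50.0}
  ]
}}

```text
clock: 8.4
position: [512.0, 166.0, 45.3]
orientation: [0.002, -0.143, 0.99, -0.005]
contact_force: [0.1, 0.2, 0.3]
opening: 50.3
```

Run:
```python
from h import *
delta([511,165,30])
im=cv2.cvtColor(cams.camera("side"),cv2.COLOR_RGB2BGR);cv2.imwrite("pics/side8.png",im)
cv2.imwrite("pics/a8.png",cv2.resize(im[170:250,190:270],None,fx=8,fy=7.5,interpolation=cv2.INTER_CUBIC))
```

```text
t 8.4 p [512.01 165.96  45.33] F [0.11 0.2  0.26] op 50.33 yaw_y 1.857 zaxis [ 0.0056 -0.0084 -0.9999] j [ 0.319  0.381 -0.252  0.935 -0.01   0.033]
delta units [ 0.043 -0.016  0.511]
```

View pics/a8.png

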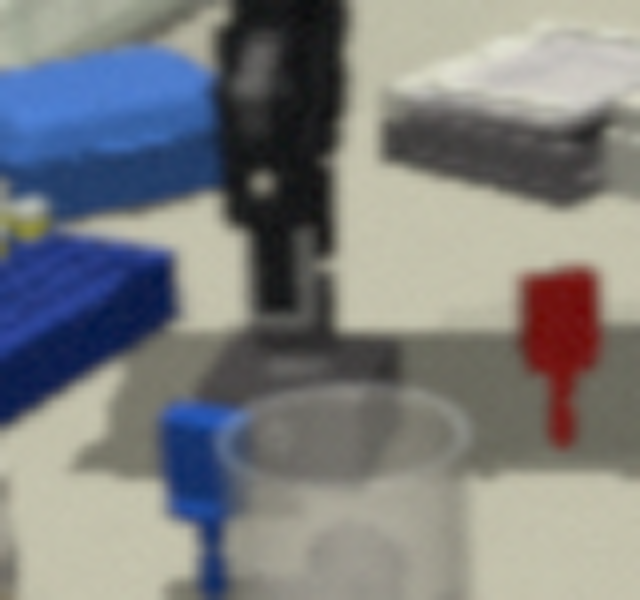

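Emit:
{"op": "apply_moves", "data": {
  "series": [
    {"x": 0.03,"y": 0.0,"z": 0.5,"rx": -0.11,"ry": 0.03,"rz": 0.0,"hand": 50.0},
    {"x": 0.0,"y": 0.0,"z": 0.05,"rx": 0.0,"ry": 0.0,"rz": 0.0,"hand": 50.0},
    {"x": 0.0,"y": 0.0,"z": 0.0,"rx": 0.0,"ry": 0.0,"rz": 0.0,"hand": 50.0}
  ]
}}

```text
clock: 8.82
position: [512.5, 165.9, 29.6]
orientation: [0.001, -0.142, 0.99, 0.001]
contact_force: [0.1, 0.3, 0.4]
opening: 50.1
```

Run:
```python
from h import *
delta([511,165,30])
```

```text
t 8.82 p [512.48 165.94  29.6 ] F [0.06 0.3  0.36] op 50.06 yaw_y 1.8568 zaxis [ 0.0026  0.0016 -1.    ] j [ 0.313  0.397 -0.272  0.899  0.001  0.027]
delta units [ 0.056 -0.016 -0.014]
```

Close; if one finger touches first, the side force will show in the reading.

Emit:
{"op": "apply_moves", "data": {
  "series": [
    {"x": 0.0,"y": 0.0,"z": 0.0,"rx": 0.0,"ry": 0.0,"rz": 0.0,"hand": 25.0},
    {"x": 0.0,"y": 0.0,"z": 0.0,"rx": 0.0,"ry": 0.0,"rz": 0.0,"hand": 16.0},
    {"x": 0.0,"y": 0.0,"z": 0.0,"rx": 0.0,"ry": 0.0,"rz": 0.0,"hand": 5.0},
    {"x": 0.0,"y": 0.0,"z": 0.0,"rx": 0.0,"ry": 0.0,"rz": 0.0,"hand": 5.0}
  ]
}}

```text
clock: 9.32
position: [512.7, 166.6, 30.3]
orientation: [0.002, -0.143, 0.99, 0.001]
contact_force: [-0.1, 1.1, -1.5]
opening: 13.1
```

Run:
```python
from h import *
delta([511,165,30])
im=cv2.cvtColor(cams.camera("side"),cv2.COLOR_RGB2BGR);cv2.imwrite("pics/side9.png",im)
cv2.imwrite("pics/a9.png",cv2.resize(im[170:250,190:270],None,fx=8,fy=7.5,interpolation=cv2.INTER_CUBIC))
```

```text
t 9.32 p [512.71 166.62  30.32] F [-0.08  1.06 -1.47] op 13.11 yaw_y 1.8571 zaxis [ 0.0034  0.0029 -1.    ] j [ 0.313  0.396 -0.272  0.899  0.002  0.027]
delta units [ 0.07  -0.036  0.01 ]
```

View pics/a9.png

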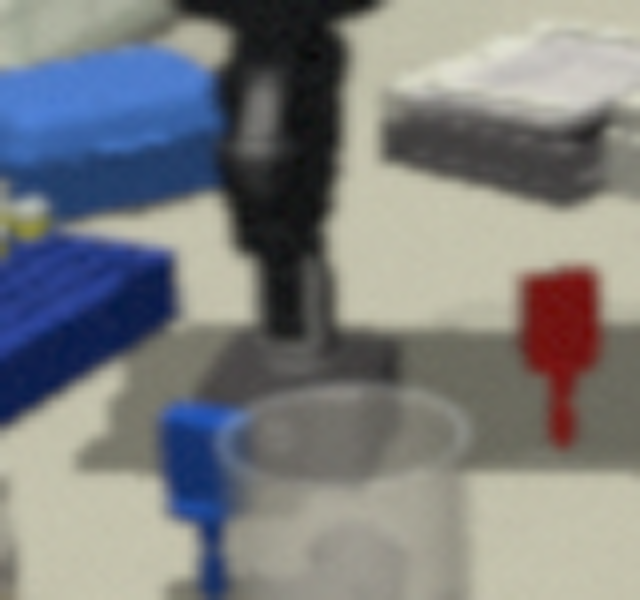

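Emit:
{"op": "apply_moves", "data": {
  "series": [
    {"x": 0.0,"y": 0.0,"z": -0.3,"rx": 0.0,"ry": 0.0,"rz": 0.0,"hand": 5.0},
    {"x": 0.0,"y": 0.0,"z": -0.5,"rx": 0.0,"ry": 0.0,"rz": 0.0,"hand": 5.0},
    {"x": 0.0,"y": 0.0,"z": -0.8,"rx": 0.0,"ry": 0.0,"rz": 0.0,"hand": 5.0},
    {"x": 0.0,"y": 0.0,"z": -0.8,"rx": 0.0,"ry": 0.0,"rz": 0.0,"hand": 5.0},
    {"x": 0.0,"y": 0.0,"z": -0.3,"rx": 0.0,"ry": 0.0,"rz": 0.0,"hand": 5.0},
    {"x": 0.0,"y": 0.0,"z": 0.0,"rx": 0.0,"ry": 0.0,"rz": 0.0,"hand": 5.0}
  ]
}}

```text
clock: 10.12
position: [513.3, 165.6, 117.7]
orientation: [0.003, -0.142, 0.99, 0.0]
contact_force: [-0.2, 0.1, -0.9]
opening: 12.8
```

Run:
```python
from h import *
p,r,s=st()
im=cv2.cvtColor(cams.camera("side"),cv2.COLOR_RGB2BGR);cv2.imwrite("pics/side10.png",im)
cv2.imwrite("pics/a10.png",cv2.resize(im[150:240,190:270],None,fx=8,fy=6.6,interpolation=cv2.INTER_CUBIC))
```

```text
t 10.12 p [513.29 165.57 117.71] F [-0.17  0.14 -0.89] op 12.76 yaw_y 1.8564 zaxis [ 0.0063  0.0015 -1.    ] j [ 0.312  0.325 -0.138  1.102 -0.     0.027]
```

View pics/a10.png

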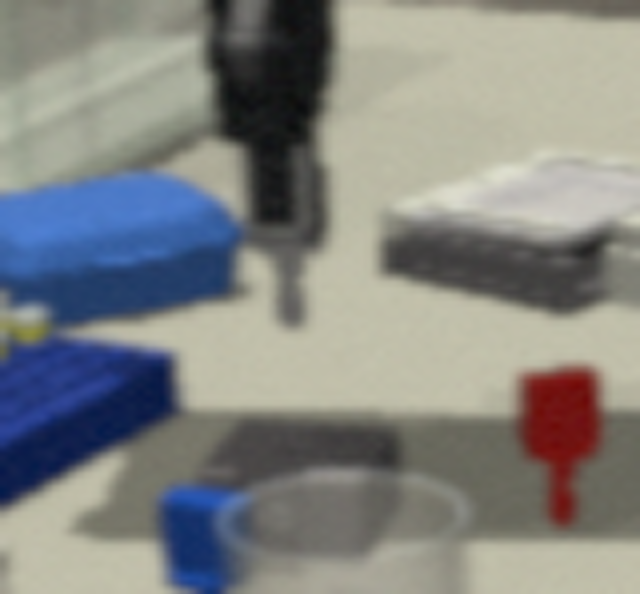

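Run:
```python
from h import *
for z in (89.4,123.4,127.4,157): print(z,(proj("side",[[513.3,165.6,z]])-[190,150]+.45)*[8,6.6])
x=np.array([.957,.286,0])
print((proj("side",[np.array([513.3,165.6,125])+13*x,np.array([513.3,165.6,125])-13*x])-[190,150]+.45)*[8,6.6])
```

```text
89.4 [[292.70719136 322.85752158]]
123.4 [[288.65935096 243.49387931]]
127.4 [[288.17747137 234.04594775]]
157 [[284.57371687 163.38923838]]
[[249.15683381 239.31930818]
 [327.84100796 240.11642967]]
```

Run:
```python
from ov import *
th=np.linspace(0,2*np.pi,24)
def go(q,tag):
  pol=[(tf(box(-35,65,-56,56,0,28),*q),(0,0,255)),(tf(box(-65,-35,-30,30,0,28),*q),(0,255,0))]
  hc=tf(np.c_[-50+6*np.cos(th),6*np.sin(th),28+0*th],*q)
  draw("top","pics/top0.png","pics/x1.png",(185,226,284,326),9,pol,[(hc,(255,0,255))])
  draw("side","pics/side0.png","pics/x2.png",(170,202,234,288),8,pol,[(hc,(255,0,255))])
  a=cv2.imread("pics/x1.png");b=cv2.imread("pics/x2.png");o=np.zeros((max(a.shape[0],b.shape[0]),a.shape[1]+b.shape[1],3),np.uint8)
  o[:a.shape[0],:a.shape[1]]=a;o[:b.shape[0],a.shape[1]:]=b;return o
o=np.vstack([go((522.3,-144.5,-.2855),0)])
draw("top","pics/top0.png","pics/x1.png",(185,226,284,326),9,[]);draw("side","pics/side0.png","pics/x2.png",(170,202,234,288),8,[])
a=cv2.imread("pics/x1.png");b=cv2.imread("pics/x2.png");c=np.zeros_like(o);c[:a.shape[0],:a.shape[1]]=a;c[:b.shape[0],a.shape[1]:]=b
cv2.imwrite("pics/pz.png",cv2.resize(np.vstack([o,c]),None,fx=.8,fy=.8,interpolation=cv2.INTER_AREA));print(o.shape)
```

```text
(369, 810, 3)
```

View pics/pz.png

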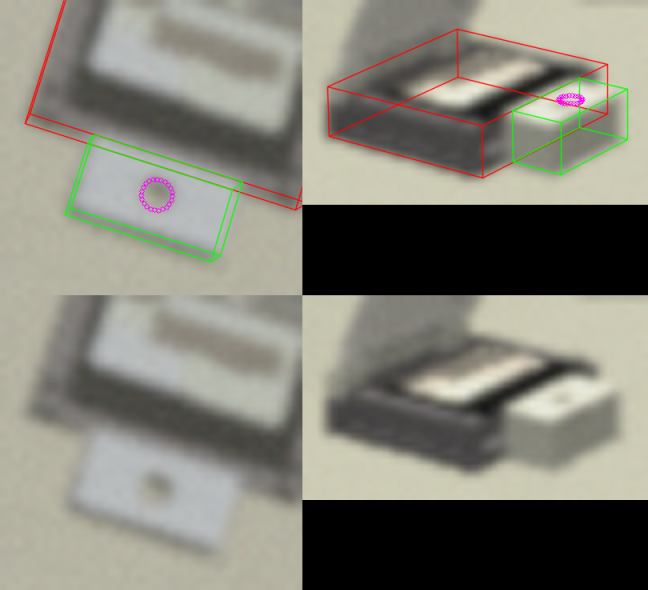

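Emit:
{"op": "apply_moves", "data": {
  "series": [
    {"x": 0.4,"y": -0.91,"z": 0.0,"rx": 0.0,"ry": 0.07,"rz": 0.0,"hand": 5.0},
    {"x": 0.4,"y": -0.91,"z": 0.0,"rx": 0.0,"ry": 0.0,"rz": 0.0,"hand": 5.0},
    {"x": 0.4,"y": -0.91,"z": 0.0,"rx": 0.0,"ry": 0.0,"rz": 0.0,"hand": 5.0},
    {"x": 0.4,"y": -0.91,"z": 0.0,"rx": 0.0,"ry": 0.0,"rz": 0.0,"hand": 5.0},
    {"x": 0.4,"y": -0.91,"z": 0.0,"rx": 0.0,"ry": 0.0,"rz": 0.0,"hand": 5.0},
    {"x": 0.4,"y": -0.91,"z": 0.0,"rx": 0.0,"ry": 0.0,"rz": 0.0,"hand": 5.0},
    {"x": 0.4,"y": -0.91,"z": 0.0,"rx": 0.0,"ry": 0.0,"rz": 0.0,"hand": 5.0},
    {"x": 0.4,"y": -0.91,"z": 0.0,"rx": 0.0,"ry": 0.0,"rz": 0.0,"hand": 5.0},
    {"x": 0.4,"y": -0.91,"z": 0.0,"rx": 0.0,"ry": 0.0,"rz": 0.0,"hand": 5.0},
    {"x": 0.0,"y": 0.0,"z": 0.0,"rx": 0.0,"ry": 0.0,"rz": 0.0,"hand": 5.0}
  ]
}}

```text
clock: 11.42
position: [472.3, -109.2, 108.6]
orientation: [-0.007, -0.143, 0.99, 0.0]
contact_force: [0.6, 0.5, -0.5]
opening: 12.5
```

Run:
```python
from h import *
delta([476.5,-129,90])
```

```text
t 11.43 p [ 472.32 -109.21  108.63] F [ 0.65  0.5  -0.47] op 12.5 yaw_y 1.8574 zaxis [-0.0134 -0.0017 -0.9999] j [-0.224  0.242 -0.275  1.067 -0.005 -0.511]
delta units [ 0.045 -0.673  0.62 ]
```

Emit:
{"op": "apply_moves", "data": {
  "series": [
    {"x": 0.05,"y": -0.65,"z": 0.4,"rx": 0.02,"ry": -0.15,"rz": 0.0,"hand": 5.0},
    {"x": 0.0,"y": 0.0,"z": 0.35,"rx": 0.0,"ry": 0.0,"rz": 0.0,"hand": 5.0},
    {"x": 0.0,"y": 0.0,"z": 0.0,"rx": 0.0,"ry": 0.0,"rz": 0.0,"hand": 5.0}
  ]
}}

```text
clock: 11.8
position: [475.3, -127.1, 83.8]
orientation: [-0.001, -0.143, 0.99, 0.001]
contact_force: [-0.5, 0.0, -0.7]
opening: 12.9
```

Run:
```python
from ov import *
p,r,s=st();delta([476.5,-129,85])
im=cv2.cvtColor(cams.camera("side"),cv2.COLOR_RGB2BGR);cv2.imwrite("pics/side11.png",im)
tip=p+r[:,2]*28.3
th=np.linspace(0,2*np.pi,24)
hc=np.c_[476.5+6*np.cos(th),-129+6*np.sin(th),36+8+0*th]
draw("side","pics/side11.png","pics/a11.png",(140,200,235,305),9,[])
draw("side","pics/side11.png","pics/a11b.png",(140,200,235,305),9,[],[(tip,(0,0,255)),(hc,(255,0,255))])
o=np.hstack([cv2.imread("pics/a11.png")[:, :400],cv2.imread("pics/a11b.png")[:, :400]]);o=np.hstack([cv2.imread("pics/a11.png")[:,150:550],cv2.imread("pics/a11b.png")[:,150:550]]);cv2.imwrite("pics/c11.png",o)
```

```text
t 11.8 p [ 475.29 -127.06   83.78] F [-0.53  0.04 -0.66] op 12.92 yaw_y 1.8575 zaxis [-0.0029  0.0015 -1.    ] j [-0.262  0.266 -0.31   0.998  0.001 -0.548]
t 11.8 p [ 475.29 -127.06   83.78] F [-0.53  0.04 -0.66] op 12.92 yaw_y 1.8575 zaxis [-0.0029  0.0015 -1.    ] j [-0.262  0.266 -0.31   0.998  0.001 -0.548]
delta units [-0.02  -0.073 -0.041]
```

View pics/c11.png

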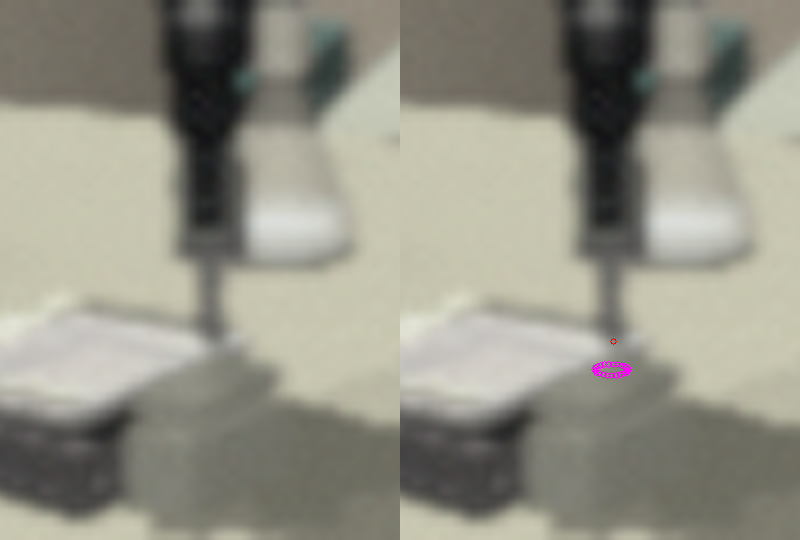

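Run:
```python
from ov import *
th=np.linspace(0,2*np.pi,24)
L=[]
for n,src,c,k in (("side","pics/side7.png",(168,200,235,290),7),("top","pics/top7.png",(165,225,285,340),7)):
  P=[]
  for a in (.08,):
    q=(476.5+50*np.cos(-.2855),-129+50*np.sin(-.2855),-.2855)
    hc=tf(lidpts(np.c_[-107+6*np.cos(th),6*np.sin(th),4+0*th],a),*q)
    ton=tf(lidpts(box(-122,-92,-26,26,-4,4),a),*q)
    low=tf(box(-65,-35,-30,30,0,28),*q)
  draw(n,src,"pics/x1.png",c,k,[]);draw(n,src,"pics/x2.png",c,k,[(ton,(0,255,0)),(low,(0,0,255))],[(hc,(255,0,255))])
  L.append(np.hstack([cv2.imread("pics/x1.png"),cv2.imread("pics/x2.png")]))
w=max(x.shape[1] for x in L);o=np.vstack([np.pad(x,((0,0),(0,w-x.shape[1]),(0,0))) for x in L]);cv2.imwrite("pics/lz.png",cv2.resize(o,(w,min(600,o.shape[0]))) if o.shape[0]<=600 else o[:600]);print(o.shape)
```

```text
(644, 770, 3)
```

View pics/lz.png

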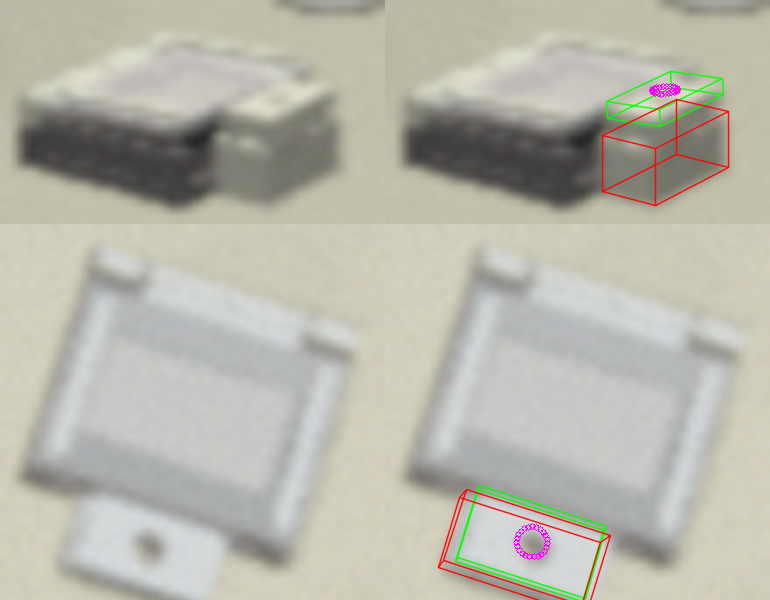

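Emit:
{"op": "apply_moves", "data": {
  "series": [
    {"x": -0.03,"y": -0.08,"z": 0.2,"rx": 0.0,"ry": -0.03,"rz": 0.0,"hand": 5.0},
    {"x": 0.0,"y": 0.0,"z": 0.15,"rx": 0.0,"ry": 0.0,"rz": 0.0,"hand": 5.0},
    {"x": 0.0,"y": 0.0,"z": 0.0,"rx": 0.0,"ry": 0.0,"rz": 0.0,"hand": 5.0}
  ]
}}

```text
clock: 12.22
position: [477.7, -128.2, 73.5]
orientation: [0.001, -0.144, 0.99, 0.001]
contact_force: [-0.5, 0.1, -1.1]
opening: 12.7
```

Run:
```python
from h import *
delta([476.7,-129,70])
```

```text
t 12.22 p [ 477.67 -128.19   73.55] F [-0.49  0.12 -1.12] op 12.72 yaw_y 1.8593 zaxis [ 0.001  0.002 -1.   ] j [-0.264  0.276 -0.324  0.97   0.002 -0.552]
delta units [ 0.039 -0.017  0.118]
```

Emit:
{"op": "apply_moves", "data": {
  "series": [
    {"x": 0.03,"y": -0.02,"z": 0.15,"rx": 0.0,"ry": 0.0,"rz": 0.0,"hand": 5.0},
    {"x": 0.0,"y": 0.0,"z": 0.15,"rx": 0.0,"ry": 0.0,"rz": 0.0,"hand": 5.0},
    {"x": 0.0,"y": 0.0,"z": 0.0,"rx": 0.0,"ry": 0.0,"rz": 0.0,"hand": 5.0}
  ]
}}

```text
clock: 12.6
position: [477.0, -129.0, 64.0]
orientation: [0.001, -0.144, 0.99, 0.001]
contact_force: [0.5, -0.2, 0.5]
opening: 12.7
```

Run:
```python
from h import *
delta([476.7,-129,60])
im=cv2.cvtColor(cams.camera("side"),cv2.COLOR_RGB2BGR);cv2.imwrite("pics/side12.png",im)
cv2.imwrite("pics/a12.png",cv2.resize(im[150:200,235:300],None,fx=9,fy=9,interpolation=cv2.INTER_CUBIC))
```

```text
t 12.6 p [ 477.01 -129.     64.04] F [ 0.53 -0.19  0.5 ] op 12.68 yaw_y 1.8593 zaxis [ 0.0012  0.002  -1.    ] j [-0.266  0.284 -0.34   0.947  0.002 -0.554]
delta units [0.01  0.003 0.135]
```

View pics/a12.png

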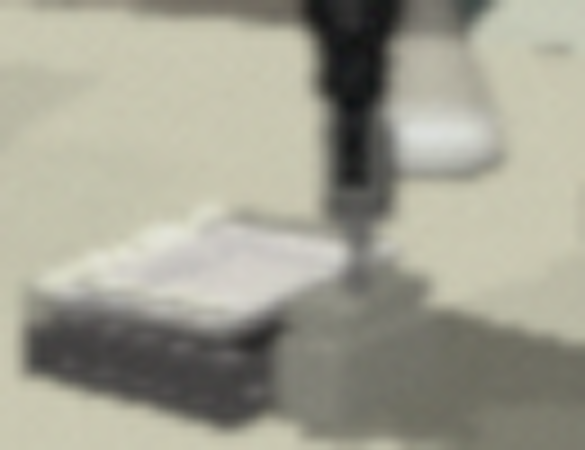

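Emit:
{"op": "apply_moves", "data": {
  "series": [
    {"x": 0.0,"y": 0.0,"z": 0.12,"rx": 0.0,"ry": 0.0,"rz": 0.0,"hand": 5.0},
    {"x": 0.0,"y": 0.0,"z": 0.1,"rx": 0.0,"ry": 0.0,"rz": 0.0,"hand": 5.0}
  ]
}}

```text
clock: 12.9
position: [477.4, -129.1, 57.5]
orientation: [0.001, -0.144, 0.99, 0.001]
contact_force: [-0.4, 0.7, -0.9]
opening: 12.7
```

Emit:
{"op": "apply_moves", "data": {
  "series": [
    {"x": 0.0,"y": 0.0,"z": 0.12,"rx": 0.0,"ry": 0.0,"rz": 0.0,"hand": 5.0},
    {"x": 0.0,"y": 0.0,"z": 0.12,"rx": 0.0,"ry": 0.0,"rz": 0.0,"hand": 5.0}
  ]
}}

```text
clock: 13.15
position: [477.4, -129.1, 49.8]
orientation: [0.001, -0.144, 0.99, 0.001]
contact_force: [0.0, -0.5, -0.9]
opening: 12.7
```

Run:
```python
from h import *
st()
im=cv2.cvtColor(cams.camera("side"),cv2.COLOR_RGB2BGR);cv2.imwrite("pics/side13.png",im)
cv2.imwrite("pics/a13.png",cv2.resize(im[150:200,235:300],None,fx=9,fy=9,interpolation=cv2.INTER_CUBIC))
```

```text
t 13.15 p [ 477.41 -129.12   49.83] F [ 0.03 -0.54 -0.85] op 12.68 yaw_y 1.8592 zaxis [ 0.002   0.0018 -1.    ] j [-0.266  0.297 -0.361  0.911  0.002 -0.554]
```

View pics/a13.png

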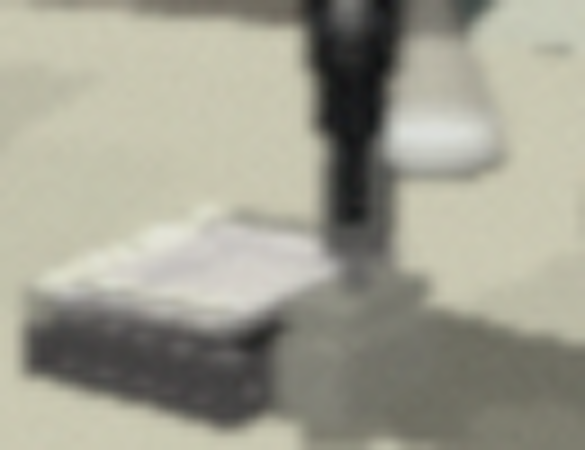

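Emit:
{"op": "apply_moves", "data": {
  "series": [
    {"x": 0.0,"y": 0.0,"z": 0.15,"rx": 0.0,"ry": 0.0,"rz": 0.0,"hand": 5.0},
    {"x": 0.0,"y": 0.0,"z": 0.15,"rx": 0.0,"ry": 0.0,"rz": 0.0,"hand": 5.0},
    {"x": 0.0,"y": 0.0,"z": 0.12,"rx": 0.0,"ry": 0.0,"rz": 0.0,"hand": 5.0}
  ]
}}

```text
clock: 13.58
position: [477.2, -129.0, 36.0]
orientation: [0.001, -0.144, 0.99, 0.001]
contact_force: [0.1, -0.1, 3.6]
opening: 12.6
```

Emit:
{"op": "apply_moves", "data": {
  "series": [
    {"x": 0.0,"y": 0.0,"z": 0.12,"rx": 0.0,"ry": 0.0,"rz": 0.0,"hand": 5.0},
    {"x": 0.0,"y": 0.0,"z": 0.1,"rx": 0.0,"ry": 0.0,"rz": 0.0,"hand": 5.0}
  ]
}}

```text
clock: 13.82
position: [477.0, -128.9, 29.4]
orientation: [0.001, -0.144, 0.99, 0.001]
contact_force: [-10.0, 2.1, 30.6]
opening: 13.0
```

Run:
```python
from h import *
st()
```

```text
t 13.82 p [ 476.96 -128.87   29.39] F [-9.98  2.14 30.55] op 13.02 yaw_y 1.8593 zaxis [ 0.0013  0.0021 -1.    ] j [-0.265  0.318 -0.39   0.862  0.002 -0.554]
```

Emit:
{"op": "apply_moves", "data": {
  "series": [
    {"x": 0.02,"y": 0.0,"z": 0.04,"rx": 0.0,"ry": 0.0,"rz": 0.0,"hand": 5.0},
    {"x": 0.0,"y": 0.0,"z": 0.06,"rx": 0.0,"ry": 0.0,"rz": 0.0,"hand": 5.0}
  ]
}}

```text
clock: 14.08
position: [477.1, -128.9, 28.9]
orientation: [0.002, -0.144, 0.99, 0.001]
contact_force: [-17.9, 4.2, 44.6]
opening: 12.6
```

Run:
```python
from ov import *
st()
for i in range(4): im=cams.camera("side"); st()
im=cv2.cvtColor(im,cv2.COLOR_RGB2BGR);cv2.imwrite("pics/side14.png",im)
cv2.imwrite("pics/a14.png",cv2.resize(im[150:200,235:300],None,fx=9,fy=9,interpolation=cv2.INTER_CUBIC))
```

```text
t 14.07 p [ 477.07 -128.89   28.93] F [-17.93   4.17  44.58] op 12.59 yaw_y 1.8594 zaxis [ 0.0039  0.0021 -1.    ] j [-0.266  0.317 -0.394  0.857  0.003 -0.555]
t 14.12 p [ 477.01 -128.89   28.94] F [-14.73   4.18  40.45] op 12.83 yaw_y 1.8595 zaxis [ 0.0038  0.002  -1.    ] j [-0.266  0.317 -0.394  0.857  0.003 -0.555]
t 14.18 p [ 477.06 -128.87   29.04] F [-14.67   4.62  40.1 ] op 12.57 yaw_y 1.8595 zaxis [ 0.0039  0.002  -1.    ] j [-0.266  0.317 -0.394  0.857  0.003 -0.555]
t 14.22 p [ 477.08 -128.9    29.07] F [-14.38   5.07  39.53] op 12.82 yaw_y 1.8595 zaxis [ 0.004  0.002 -1.   ] j [-0.266  0.317 -0.394  0.857  0.003 -0.555]
t 14.28 p [ 477.03 -128.9    29.03] F [-14.19   5.07  38.86] op 12.88 yaw_y 1.8594 zaxis [ 0.0039  0.002  -1.    ] j [-0.266  0.317 -0.394  0.857  0.003 -0.555]
```

View pics/a14.png

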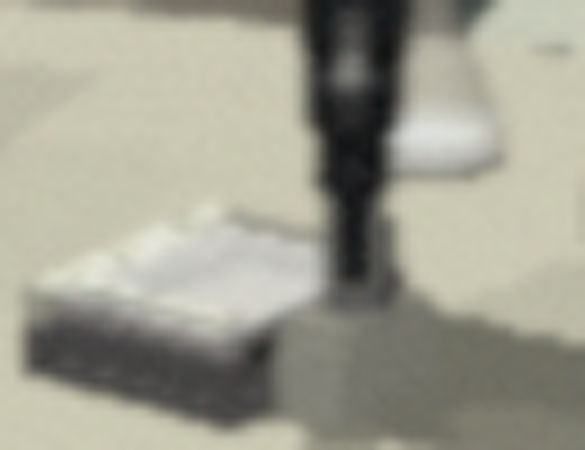

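Run:
```python
from station import order
print(order.sign_off())
from h import *
st()
```

```text
the job is handed in; nothing more can be done
None
the job is handed in; nothing more can be done
```

I folded the lid down with closed fingers, then pulled the dark-headed pin from its socket and pushed it through the lid hole into the lower hole. I handed the job in at about 14.3 s, still gripping the head and pressing down. No verdict came back.

**Last checks, before handing in:**
- **Grip:** the fingers were holding at a 12.8 mm opening on the 14 mm head.
- **Push:** the downward force was about 39 N, falling slowly from a 44.6 N peak. There was also a side load of about 15 N, which I did not remove.
- **Seating:** the tool was upright to within about 0.005 rad. The last side picture shows the collar on the lid and the lid looking shut. I had no direct reading of the lid angle.
- **Clearance:** I worked out the fingertips to be about 6 mm above the lid, so they should not touch the press.
- **Bystanders:** the arm never came near the beaker, flask, vial or tape roll, but I took no final picture of them all.

**Disagreements:**
- **Fingertip height:** the fingertips stood about 35 mm higher than the reported tool position and the stated geometry imply. I measured this in the side camera, confirmed it when touching the lid, and corrected all heights for it.
- **Cameras:** the top and side cameras differed by 3 to 5 mm sideways. The side camera matched the robot better, so I used it for sideways position, and the pin went into both holes without any force showing.

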